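# Hold a brass-backed pull against a knife crate in the screwing bay

## Robot

A 6-joint arm with a two-finger parallel gripper is mounted at the origin on the work surface. World frame = base frame: x ahead of the robot, y to its left, z up, the work surface at z = 0. Lengths are in mm, angles in rad, forces in N, time in s.
With the tool pointing down it reaches from about 350 to 975 mm from the base axis. Payload 7.1 kg.
Tool frame: the origin (TCP) lies midway between the tips of the shut fingers; the grasp point (between the pads) lies 19 mm behind it (ctrl.grip_depth is the distance from the TCP to the grasp point, in mm); z points along the fingers, y is the line along which they close (so a half turn about z gives the same grasp; the last joint's range is limited). The gripper opens to 88 mm and grips with 3 to 60 N. Pads are 20 mm wide; open, the fingers measure 115 mm over their backs; the gripper's body (75 mm by 178 mm) begins 61 mm behind the grasp point.
Start: joints at [-1.124, 0.423, 1.63, -0, 1.089, -0.019], TCP at [280.725, -558.389, 222.675] pointing down, gripper open.
Joint ranges: [-3, 3], [-0.9, 2.11], [0.09, 2.58], [-1.31, 4.45], [0.11, 2.69], [-2.54, 2.54]. Speed limits (rad/s): [2.39, 2.39, 3.01, 3.14, 3.14, 3.14].

## Interface

Orientations are given as a rotation vector (axis times angle).
In Python, from workcell import ctrl, cams gives the robot as it stands.
- The arm moves only by the tool move_arm, never from a script. Its argument "steps" is a list of rows, each a list of 3 entries, a list of its own where there are three numbers: the shift along the tool's x, y, z in units of 25 mm (1.0 is 25 mm), then the turn about the tool's z in units of 5 degrees (1.0 is 5 degrees), then the closure, from 0 (fully open) to 1 (shut). A call has 1 to 20 rows; each row shifts and turns the commanded pose from where the row before left it, along the tool's axes as they then stand; what a row does not reach is not made up. A row lasts 1/12 s, in which the tool goes at most 41.7 mm and 7.16 degrees, less where a joint would pass 70% of its speed; a pose out of reach is approached as far as the arm can. A call is refused whole if a number of a shift passes 1 or a number of a turn 1, either way. A call with a gripper value outside its range is refused whole. The fingers move at their own pace and stop on an object; the grip force is fixed at half the most. Time passes only in rows, so rows that do not move let the fingers close. It gives the time, the measured TCP pose, the force, the opening and the grip force at its end, in the units of the state.
- ctrl.get_obs(): the state, without advancing time (a new reading comes with each control period).
- cams.get_image(name): name is "side" or "top"; returns a dict with "image" (384x512x3 uint8, red, green, blue), "camera_matrix" (3x3 intrinsics, pixels), "k1" (the pictures are not rectified: a ray, as slopes to the right and down, at radius r is drawn at 1 + k1 r^2 times it, then the intrinsics apply), "xyz" and "rotation" of the camera in the world. Camera axes: x right, y down, z forward; pixel columns grow to the right and rows downward; lengths in mm; the calibration is good to about 2 mm. A picture is of the moment at which its call begins. There is no depth.
- ctrl.close_job(): hands the job in; it is judged then, once.
Trained networks look in the newest picture that a camera, given by its name, has taken for a name from the list of things; names that differ only in an ending like _2 or _b are one class to them, and where a whole thing is asked for, a point or a joint stands for the part that bears it (a point fixed in the world has none). Each returns a list of dicts, best first, with "p" (0 to 1); they miss things now and then, are a little off and sometimes report something else, mostly with a low value. They report only what shows in the picture. A call takes as long as a camera call. They do not tell look-alikes from the thing itself.
- cams.boxes_of(camera, thing): "rect" ([centre column, centre row, width, height] in pixels, round what is visible of it).
- cams.cut_out(camera, thing): "pixels" (384x512 bool, what is visible of it) and "rect" ([centre column, centre row, width, height] in pixels, round what is visible of it).
The state is a dict: "t": time; "qpos": joint angles; "qvel": joint speeds; "joint_torque": joint torques, N m; "ee_pos": TCP position; "orientation": TCP orientation; "ft_force": force on the tool from outside, world axes, zero at the start; "moment": the same for the moment, N m; "width": finger opening in mm; "grasp_force": force on a finger pad.
Only numpy, scipy, OpenCV 4.12 (cv2) and the standard library are available. Lean on these libraries where they do the work, as an engineer would, in place of code of your own. Each camera call takes 0.05 s, during which the arm holds its last target. There are 200 camera calls.

## Task

Roll the wooden knife crate along the roller track into the yellow-cheeked bay until it meets the spring stop. Then take the dark wooden pull with the brass back plate by its grip and hold it upright, off the rollers, brass flat on the crate's end and inside the red outline, pressing crate and stop so that the black pointer stays in the green band while a colleague screws it on from inside the crate; never push the pointer into the red. Finish while still holding and pressing, with nothing else of the robot on the crate, and leave the other things on the bench where they are.

Things in the scene. Friction and masses are not known exactly. Their poses are not given: they have to be found in the camera images.
- track: Fixed green roller track, 500 x 186 mm. Origin: on the bench, on the centre line. Its +y is the travel direction (to the stop), z up; yaw within 0.1 rad of world. Roller tops 50 mm above the bench, from y=-330 to +70 mm, the -y end open. Green guide rails, inner faces x=+-79 mm, tops at 62 mm; yellow bay cheeks y=-65 to +60 mm, tops at 88 mm. Crate's rolling resistance 0.3 to 1 N.
- stop (a joint): Spring stop ending the bay: rubber-faced plate 130 wide, 55 high, pushed back along track +y. Value (m) = push-back, 0 at rest, at most 0.048; spring 400 N/m, 0 N at rest (0.020 = 8 N). Its black pointer runs along a gauge strip at track x=+95 to +125 mm, 90 mm above the bench: white 0-0.012, green 0.012-0.028, white to 0.036, red beyond.
- stop_face (a point): Centre of the front face of the stop plate that the crate meets (moves with the stop); at rest at track (0, +60, 60) mm.
- crate: Pale wooden open crate with three knives fixed in it, 150 mm wide (x), 130 mm long (y), 75 mm high, 0.5 to 0.95 kg. Origin: centre of its underside. Its +y end leads, to the stop; its -y end bears a red outline. It stands on the rollers between the guides (4 mm play each side) and rolls easily: leave it slowly.
- mark (a point): Centre of the red rectangular outline (106 mm wide, 66 mm high inside) on the outer face of the crate's -y end: at crate (0, -65, 37) mm.
- pull: The pull to fit, 0.16 kg, upright on the bench: brass back plate 90 mm wide (x), 8 thick, 50 high; dark wooden grip block 16 mm wide (x), 50 high, from the plate's back at y=+30 to y=-24 mm. Origin: on the underside, midway across the grip (grip above it, fingers closing along x). The plate's front face, which goes on the crate, is at y=+38 mm, facing +y.
- pull_face (a point): Centre of the front (outer) face of the brass plate: at pull (0, 38, 25) mm.
- black_pull: Another pull of the same shape and size, black grip and steel plate; leave it. It and the brass-backed one may swap places.
- glue: Glue bottle, 44 mm diameter, 110 mm high; leave it. Origin: underside.
- screw_tray: Blue tray with screws, 110 x 80 x 35 mm; leave it. Origin: centre of underside.
- screwdriver: Screwdriver lying on the bench; leave it.
- knife_a: Finished knife, black handle, lying along y on the striped mat; leave it.
- knife_b: Finished knife, pale handle, lying along y on the striped mat; leave it.
- oil_jar: Amber jar with black lid, 52 mm diameter, 75 mm high; leave it. Origin: underside.
There are look-alikes about, which are no part of the job. Of the things that look like the crate, the middle-sized one is meant.

How it is judged:
By the outcome, as a careful person would: the job done as asked, in the order asked, and still so for the second after the job is handed in, while the arm keeps its last pose, push and grip.
It also fails if it takes over 54 s, if anything falls off the work surface, if the arm or the gripper's body presses on something with over 40 N, if the wrist force passes 120 N, or if a joint passes its speed limit or range.

## Working session

There is one attempt and no reset: what is moved stays moved. The work goes in short steps, Python scripts to look and compute and a tool call to move; the robot and the scene stay as the last step left them, time stands still between calls to the robot, and variables do not carry over. Pictures are saved under pics/ and viewed, at most 10 in all, crops included, and the job is handed in when it is done.

Besides the shell and the picture viewer there is one more tool, called after "Emit:" by a JSON object that holds its "api" and its "payload". move_arm: Moves the arm, as the interface text tells. Its arguments: {"type":"object","properties":{"steps":{"type":"array"}},"required":["steps"]}

```bash
mkdir -p pics; ls
cat > h.py <<'E'
import numpy as np, cv2
from workcell import ctrl, cams
def snap(n,f=None):
    d=cams.get_image(n)
    if f: cv2.imwrite('pics/'+f,cv2.cvtColor(d['image'],cv2.COLOR_RGB2BGR))
    return d
def ray(d,u,v):
    K=np.array(d['camera_matrix']); a=np.array([(u-K[0,2])/K[0,0],(v-K[1,2])/K[1,1]])
    s=a.copy()
    for _ in range(30): s=a/(1+d['k1']*(s@s))
    return np.array(d['rotation'])@np.array([s[0],s[1],1.])
def at_z(d,u,v,z):
    r=ray(d,u,v); c=np.array(d['xyz']); return c+r*(z-c[2])/r[2]
def proj(d,p):
    q=np.array(d['rotation']).T@(np.array(p,float)-np.array(d['xyz'])); s=q[:2]/q[2]
    s=s*(1+d['k1']*(s@s)); K=np.array(d['camera_matrix']); return np.array([s[0]*K[0,0]+K[0,2],s[1]*K[1,1]+K[1,2]])
E
python3 - <<'E'
from h import *
ims=[]
for n in('side','top'):
    d=snap(n,n+'0.png'); print(n,np.round(d['xyz']),d['k1'],np.round(d['camera_matrix'],1).tolist(),np.round(d['rotation'],3).tolist())
    for th in('crate','pull','track','stop'):
        print(th,[(round(b['p'],2),np.round(b['rect']).tolist()) for b in cams.boxes_of(n,th)])
o=ctrl.get_obs(); print(o['t'],o['ee_pos'],o['orientation'],o['ft_force'],o['width'])
E
```

```text
pics
side [ 45. 983. 987.] -0.1704572871204233 [[488.9, 0.0, 255.9], [0.0, 488.9, 192.3], [0.0, 0.0, 1.0]] [-0.584, 2.61, -1.252]
crate [(0.95, [279.0, 156.0, 60.0, 50.0]), (0.87, [354.0, 174.0, 55.0, 72.0]), (0.76, [322.0, 139.0, 41.0, 27.0])]
pull [(0.93, [225.0, 306.0, 40.0, 30.0])]
track [(0.95, [256.0, 205.0, 134.0, 106.0]), (0.68, [177.0, 193.0, 36.0, 46.0])]
stop [(0.87, [232.0, 217.0, 53.0, 46.0])]
top [ 428.  -48. 1168.] -0.047843111340903584 [[363.5, 0.0, 257.9], [0.0, 363.5, 195.8], [0.0, 0.0, 1.0]] [-2.167, 2.182, -0.107]
crate [(0.96, [394.0, 216.0, 46.0, 41.0]), (0.89, [351.0, 287.0, 80.0, 75.0]), (0.69, [316.0, 194.0, 46.0, 52.0])]
pull [(0.86, [135.0, 234.0, 28.0, 28.0]), (0.6, [317.0, 134.0, 14.0, 18.0]), (0.15, [319.0, 196.0, 50.0, 52.0])]
track [(0.61, [146.0, 276.0, 12.0, 33.0]), (0.57, [275.0, 190.0, 163.0, 79.0]), (0.28, [136.0, 232.0, 26.0, 24.0])]
stop [(0.77, [216.0, 195.0, 26.0, 44.0]), (0.29, [251.0, 133.0, 72.0, 13.0])]
0.5 [ 280.72204362 -558.34707105  222.64664886] [-3.05668467e+00 -7.25052188e-01 -5.87843051e-06] [0.17555967 1.05020586 0.00731316] 87.91248001390292
```

View pics/side0.png

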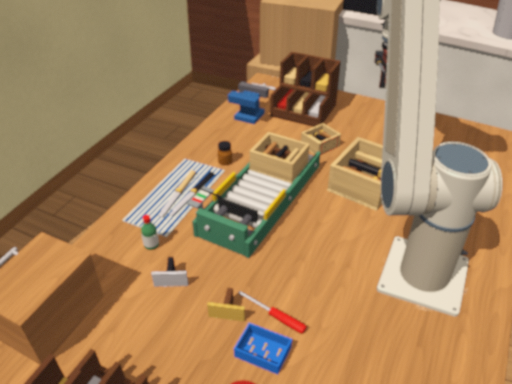

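View pics/top0.png

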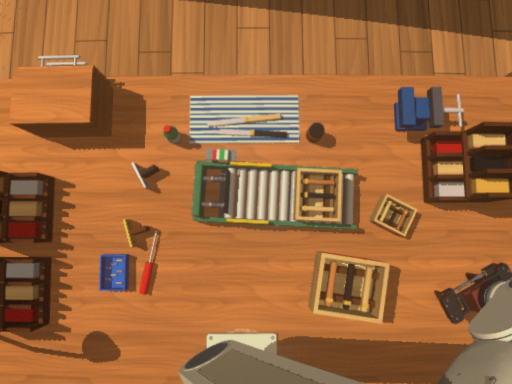

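Top view: the middle crate is on the track at (316,194), with the stop to its left at (216,195) and the brass pull at (135,233). Next I zoom in to measure.

Run:
```python
import cv2,numpy as np
t=cv2.imread('pics/top0.png');s=cv2.imread('pics/side0.png')
z=lambda i,x,y,w,h,k:cv2.resize(i[y:y+h,x:x+w],None,fx=k,fy=k,interpolation=cv2.INTER_CUBIC)
a=z(t,185,145,185,88,4); b=z(t,115,210,50,35,7); c=z(s,200,280,55,35,7)
o=np.zeros((600,800,3),np.uint8); o[:352,:740]=a; o[353:598,:350]=b; o[353:598,355:740]=c
cv2.imwrite('pics/z1.png',o)
```

```text
(no output)
```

View pics/z1.png

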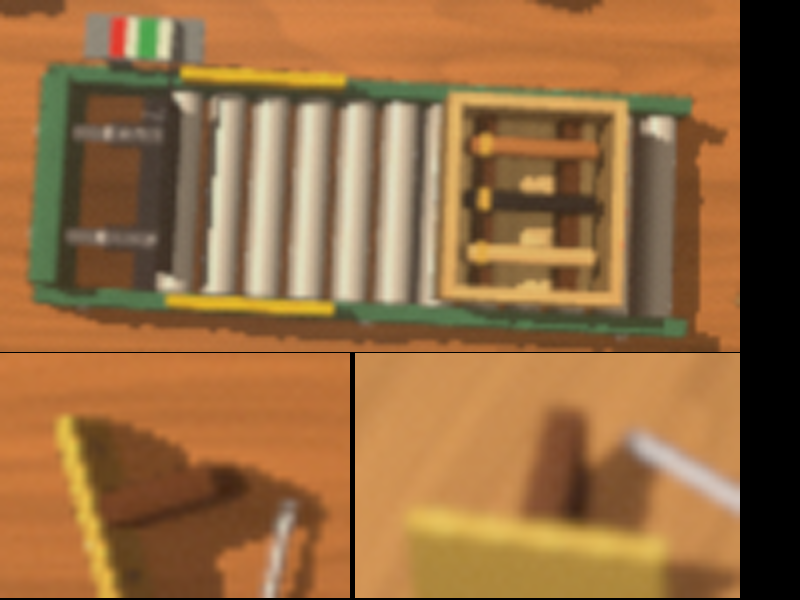

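```bash
cat > fit.py <<'E'
from h import *
from scipy.optimize import minimize
from itertools import product
def hull(d,box,p):
    c,s=np.cos(p[2]),np.sin(p[2])
    P=[(p[0]+c*x-s*y,p[1]+s*x+c*y,z) for x,y,z in product(*box)]
    return cv2.convexHull(np.float32([proj(d,q) for q in P]))
def iou(d,box,p,m):
    im=np.zeros(m.shape[0:2],np.uint8); im=cv2.resize(im,None,fx=4,fy=4)
    cv2.fillConvexPoly(im,np.int32((hull(d,box,p)+0.5)*4*16),255,shift=4)
    im=cv2.resize(im,(512,384),interpolation=cv2.INTER_AREA)/255.
    return np.minimum(im,m).sum()/np.maximum(im,m).sum()
def yellow(d,c,r):
    h=cv2.cvtColor(d['image'],cv2.COLOR_RGB2HSV); m=cv2.inRange(h,(22,110,60),(34,255,255))
    k=np.zeros_like(m); cv2.circle(k,c,r,255,-1); return (m&k)/255.
E
python3 - <<'E'
from fit import *
T=snap('top');S=snap('side')
g=lambda x,y:(x/4+185-.375,y/4+145-.375)
for n,pts,z in(('cheekU',[(181,75),(346,81)],88),('cheekL',[(166,301),(334,308)],88),('crate',[(446,92),(631,98),(627,306),(441,300)],125),('railEnd',[(690,107),(686,328)],62)):
    print(n,[np.round(at_z(T,*g(*p),z)[:2],1).tolist() for p in pts])
mt=yellow(T,(128,233),18); ms=yellow(S,(225,311),25); print(mt.sum(),ms.sum())
box=((-45,45),(30,38),(0,50))
p0=at_z(T,140,232,50); print(p0)
f=lambda p:-iou(T,box,(p[0],p[1],p[2]/100),mt)-iou(S,box,(p[0],p[1],p[2]/100),ms)
r=min((minimize(f,(p0[0],p0[1]+d,y),method='Nelder-Mead',options=dict(initial_simplex=np.array([[0,0,0],[10,0,0],[0,10,0],[0,0,10]])+[p0[0],p0[1]+d,y])) for d in(-10,0,10) for y in(-30,0,30)),key=lambda r:r.fun)
print('pull',r.x,r.fun,iou(T,box,(r.x[0],r.x[1],r.x[2]/100),mt))
E
```

```text
Traceback (most recent call last):
  File "h.py", line 13, in at_z
    r=ray(d,u,v); c=np.array(d['xyz']); return c+r*(z-c[2])/r[2]
                                                            ~^^^
IndexError: invalid index to scalar variable.
```

```bash
sed -i "s/np.array(d\['rotation'\])/R(d)/; s/^def snap/def R(d): return cv2.Rodrigues(np.array(d['rotation'],float))[0]\ndef snap/" h.py
cat > m1.py <<'E'
from fit import *
T=snap('top');S=snap('side')
g=lambda x,y:(x/4+185-.375,y/4+145-.375)
for n,pts,z in(('cheekU',[(181,75),(346,81)],88),('cheekL',[(166,301),(334,308)],88),('crate',[(446,92),(631,98),(627,306),(441,300)],125),('railEnd',[(690,107),(686,328)],62)):
    print(n,[np.round(at_z(T,*g(*p),z)[:2],1).tolist() for p in pts])
mt=yellow(T,(128,233),18); ms=yellow(S,(225,311),25); print(mt.sum(),ms.sum())
box=((-45,45),(30,38),(0,50))
p0=at_z(T,140,232,50); print(p0)
f=lambda p:-iou(T,box,(p[0],p[1],p[2]/100),mt)-iou(S,box,(p[0],p[1],p[2]/100),ms)
r=min((minimize(f,(p0[0],p0[1]+d,y),method='Nelder-Mead',options=dict(initial_simplex=np.array([[0,0,0],[10,0,0],[0,10,0],[0,0,10]])+[p0[0],p0[1]+d,y])) for d in(-10,0,10) for y in(-30,0,30)),key=lambda r:r.fun)
print('pull',r.x,r.fun,iou(T,box,(r.x[0],r.x[1],r.x[2]/100),mt))
E
python3 m1.py
```

```text
cheekU [[628.9, 31.1], [623.5, -93.1]]
cheekL [[459.1, 42.1], [453.1, -82.4]]
crate [[608.3, -164.2], [603.2, -299.2], [452.0, -291.9], [457.4, -158.1]]
railEnd [[606.5, -360.0], [436.4, -351.4]]
19.0 22.0
[424.49398778 310.50171971  50.        ]
pull [435.03688544 319.66830522  26.79375491] -0.1188235537259476 0.08035225633116076
```

Run:
```python
import cv2
for f,pts in(('top0',[(126,225),(128,231),(130,238),(131,243),(122,230),(135,231),(140,230)]),('side0',[(215,310),(225,312),(240,314),(225,305),(228,298),(200,310)])):
    h=cv2.cvtColor(cv2.imread(f'pics/{f}.png'),cv2.COLOR_BGR2HSV); print([h[v,u].tolist() for u,v in pts])
```

```text
[[20, 177, 176], [20, 176, 148], [21, 172, 151], [19, 179, 158], [13, 177, 190], [11, 181, 114], [11, 175, 111]]
[[20, 164, 174], [20, 167, 174], [20, 168, 173], [21, 158, 221], [11, 164, 123], [15, 150, 209]]
```

```bash
sed -i 's/(22,110,60)/(17,110,60)/' fit.py; python3 m1.py | tail -3
python3 - <<'E'
from fit import *
T=snap('top')
for n in('top',):
    d=T
    for b in cams.cut_out('top','pull')[:1]:
        ys,xs=np.where(b['pixels']); print(b['p'],b['rect'])
h=cv2.cvtColor(d['image'],cv2.COLOR_RGB2HSV); m=cv2.inRange(h,(17,110,60),(34,255,255))[215:255,115:160]
for r in m: print(''.join('#' if v else '.' for v in r))
E
```

```text
117.0 610.0
[424.49398778 310.50171971  50.        ]
pull [433.31975635 318.39908002  30.16959511] -1.3029479729155544 0.4526799387442573
0.6 [136.1, 234.4, 31.1, 28.9]
.............................................
.............................................
.............................................
.............................................
........###..................................
........####.................................
........####.................................
........####.................................
........#####................................
.........####................................
.........####................................
.........#####...............................
.........####..#.............................
..........####...............................
..........####...............................
..........####...............................
...........###...............................
...........###...............................
...........###...............................
...........####..............................
...........
[... 208 characters left out ...]
..........
.............####............................
.............####............................
.............#####...........................
..............####...........................
..............####...........................
..............#####..........................
...............###...........................
.............................................
.............................................
.............................................
.............................................
.............................................
.............................................
.............................................
.............................................
```

Run:
```python
from fit import *
T=snap('top');S=snap('side')
mt=yellow(T,(128,233),18); ms=yellow(S,(225,311),25)
a=at_z(T,124.3,218.9,50);b=at_z(T,131.3,246.2,50);print('plate',a,b,(a+b)/2,np.linalg.norm(a-b), np.arctan2(-(b-a)[1],-(b-a)[0]))
a=at_z(T,*np.array([(70/7+115),(417/7+210-353/7)])-.4,50);print(a)
box=((-45,45),(30,38),(0,50))
for nm,d,m in(('T',T,mt),('S',S,ms)):
    f=lambda p:-iou(d,box,(p[0],p[1],p[2]/100),m)
    r=min((minimize(f,x0,method='Nelder-Mead',options=dict(initial_simplex=np.array([[0,0,0],[8,0,0],[0,8,0],[0,0,10]])+x0)) for x0 in np.array([(x,y,w) for x in(420,430) for y in(310,320,330) for w in(15,28)],float)),key=lambda r:r.fun)
    print(nm,r.x,r.fun)
```

```text
plate [464.97392885 360.31264903  50.        ] [381.20141225 336.58228691  50.        ] [423.08767055 348.44746797  50.        ] 87.06873505471351 0.27603973239332963
[465.45441516 359.38731228  50.        ]
T [431.33794834 320.27084589  27.40426011] -0.4764799416967569
S [434.92637649 315.18447027  29.30128537] -0.9275173831396233
```

Emit:
{"api": "move_arm", "payload": {"steps": [[[0, 0, 0], -1, 1], [[0, 0, 0], -1, 1], [[0, 0, 0], -1, 1], [[0, 0, 0], -1, 1], [[0, 0, 0], -1, 1], [[0, 0, 0], -1, 1], [[0, 0, 0], -1, 1], [[0, 0, 0], -1, 1], [[0, 0, 0], -1, 1], [[0, 0, 0], -1, 1], [[0, 0, 0], -1, 1], [[0, 0, 0], -1, 1], [[0, 0, 0], 0, 1]]}}

```text
t: 2.08
ee_pos: [280.7, -558.4, 222.7]
orientation: [2.281, 2.16, -0.0]
ft_force: [0.4, -0.1, -0.9]
width: 4.2
grasp_force: 0.0
```

Emit:
{"api": "move_arm", "payload": {"steps": [[[0.8, 0.8, 0], 0, 1], [[0.8, 0.8, 0], 0, 1], [[0.8, 0.8, 0], 0, 1], [[0.8, 0.8, 0], 0, 1], [[0.8, 0.8, 0], 0, 1], [[0.8, 0.8, 0], 0, 1], [[0.8, 0.8, 0], 0, 1], [[0.8, 0.8, 0], 0, 1], [[0.8, 0.8, 0], 0, 1], [[0.8, 0.8, 0], 0, 1], [[0.8, 0.8, 0], 0, 1], [[0, 0, 0], 0, 1], [[0, 0, 0], 0, 1]]}}

```text
t: 3.17
ee_pos: [513.9, -350.5, 222.6]
orientation: [-2.284, -2.157, 0.0]
ft_force: [-0.1, 0.5, -0.6]
width: 0.2
grasp_force: 0.0
```

Emit:
{"api": "move_arm", "payload": {"steps": [[[0.4, 0.4, 0.5], 0, 1], [[0, 0, 0.8], 0, 1], [[0, 0, 0.8], 0, 1], [[0, 0, 0.8], 0, 1], [[0, 0, 0.8], 0, 1], [[0, 0, 0.8], 0, 1], [[0, 0, 0.7], 0, 1], [[0, 0, 0.4], 0, 1], [[0, 0, 0], 0, 1], [[0, 0, 0], 0, 1]]}}

```text
t: 4.0
ee_pos: [523.2, -342.2, 82.1]
orientation: [-2.285, -2.154, 0.0]
ft_force: [0.0, 0.2, 0.1]
width: 0.6
grasp_force: 0.0
```

Run:
```python
from h import *
d=snap('top');e=snap('side')
z=lambda i,x,y,w,h,k:cv2.resize(cv2.cvtColor(i[y:y+h,x:x+w],cv2.COLOR_RGB2BGR),None,fx=k,fy=k,interpolation=cv2.INTER_CUBIC)
o=np.zeros((600,800,3),np.uint8); o[:300,:800]=z(d['image'],185,140,200,75,4);o[300:,:700]=z(e['image'],180,120,175,75,4);cv2.imwrite('pics/z2.png',o)
```

```text
(no output)
```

View pics/z2.png

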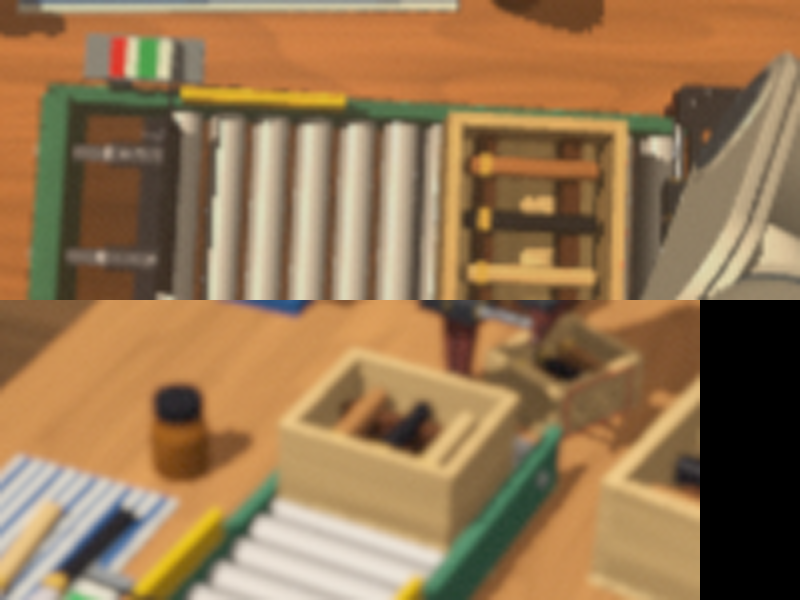

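Emit:
{"api": "move_arm", "payload": {"steps": [[[0.4, 0, 0], 0, 1], [[0.4, 0, 0], 0, 1], [[0.3, 0, 0], 0, 1], [[0.1, 0, 0], 0, 1], [[0.1, 0, 0], 0, 1], [[0.1, 0, 0], 0, 1], [[0.1, 0, 0], 0, 1], [[0.1, 0, 0], 0, 1], [[0.2, 0, 0], 0, 1], [[0.2, 0, 0], 0, 1], [[0.3, 0, 0], 0, 1], [[0.3, 0, 0], 0, 1], [[0.3, 0, 0], 0, 1], [[0.3, 0, 0], 0, 1], [[0.3, 0, 0], 0, 1], [[0.3, 0, 0], 0, 1], [[0.3, 0, 0], 0, 1], [[0.3, 0, 0], 0, 1]]}}

```text
t: 5.6
ee_pos: [530.0, -231.4, 82.7]
orientation: [-2.285, -2.156, 0.0]
ft_force: [0.5, -0.8, 0.2]
width: 0.1
grasp_force: 0.4
```

Emit:
{"api": "move_arm", "payload": {"steps": [[[0.3, 0, 0], 0, 1], [[0.3, 0, 0], 0, 1], [[0.3, 0, 0], 0, 1], [[0.3, 0, 0], 0, 1], [[0.3, 0, 0], 0, 1], [[0.3, 0, 0], 0, 1], [[0.3, 0, 0], 0, 1], [[0.3, 0, 0], 0, 1], [[0.3, 0, 0], 0, 1], [[0.3, 0, 0], 0, 1], [[0.25, 0, 0], 0, 1], [[0.25, 0, 0], 0, 1], [[0.2, 0, 0], 0, 1], [[0.2, 0, 0], 0, 1], [[0.1, 0, 0], 0, 1], [[0.1, 0, 0], 0, 1], [[0.1, 0, 0], 0, 1], [[0.1, 0, 0], 0, 1]]}}

```text
t: 7.1
ee_pos: [536.1, -124.8, 82.7]
orientation: [-2.285, -2.156, 0.0]
ft_force: [-0.5, -0.6, -0.0]
width: 0.2
grasp_force: 0.3
```

Run:
```python
from h import *
print(ctrl.get_obs()['ft_force'],ctrl.get_obs()['ee_pos'])
d=snap('top');e=snap('side')
z=lambda i,x,y,w,h,k:cv2.resize(cv2.cvtColor(i[y:y+h,x:x+w],cv2.COLOR_RGB2BGR),None,fx=k,fy=k,interpolation=cv2.INTER_CUBIC)
o=np.zeros((600,800,3),np.uint8); o[:300,:800]=z(d['image'],185,145,200,75,4);o[300:,:700]=z(e['image'],180,160,175,75,4);cv2.imwrite('pics/z3.png',o)
```

```text
[-0.49650049 -0.57733106 -0.04826284] [ 536.10522557 -124.8337961    82.65292456]
```

View pics/z3.png

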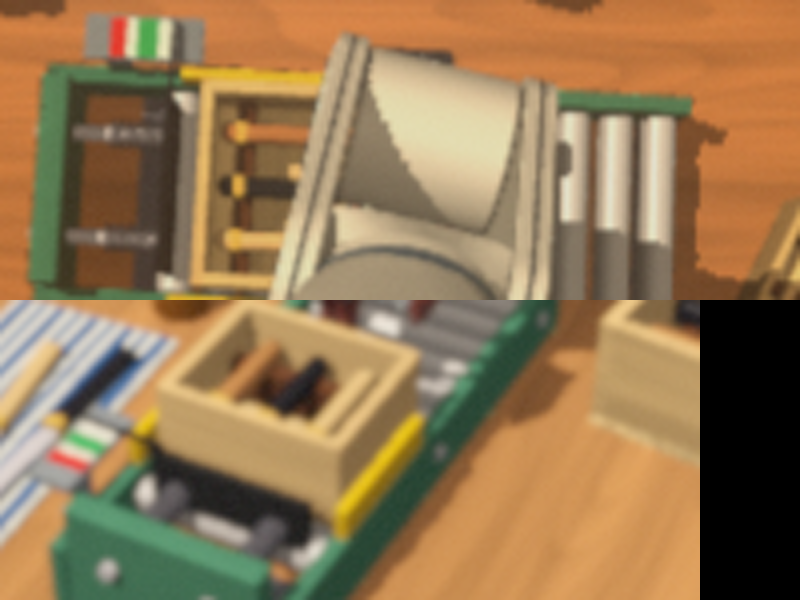

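Emit:
{"api": "move_arm", "payload": {"steps": [[[0.1, 0, 0], 0, 1], [[0.1, 0, 0], 0, 1], [[0.1, 0, 0], 0, 1], [[0.1, 0, 0], 0, 1], [[0.1, 0, 0], 0, 1], [[0.1, 0, 0], 0, 1], [[0.1, 0, 0], 0, 1], [[0.1, 0, 0], 0, 1], [[0, 0, 0], 0, 1], [[0, 0, 0], 0, 1]]}}

```text
t: 8.03
ee_pos: [537.3, -104.7, 82.6]
orientation: [-2.284, -2.156, 0.0]
ft_force: [0.3, 0.4, -1.2]
width: 0.6
grasp_force: 0.0
```

Emit:
{"api": "move_arm", "payload": {"steps": [[[0.1, 0, 0], 0, 1], [[0.1, 0, 0], 0, 1], [[0.1, 0, 0], 0, 1], [[0.1, 0, 0], 0, 1], [[0, 0, 0], 0, 1], [[0, 0, 0], 0, 1]]}}

```text
t: 8.53
ee_pos: [537.8, -94.9, 82.7]
orientation: [-2.284, -2.156, 0.0]
ft_force: [-1.2, -3.3, 1.4]
width: 0.2
grasp_force: 1.8
```

Emit:
{"api": "move_arm", "payload": {"steps": [[[-0.05, 0, 0], 0, 1], [[-0.05, 0, 0], 0, 1], [[-0.05, 0, 0], 0, 1], [[-0.05, 0, 0], 0, 1], [[-0.05, 0, 0], 0, 1], [[-0.05, 0, 0], 0, 1], [[-0.05, 0, 0], 0, 1], [[-0.05, 0, 0], 0, 1], [[-0.05, 0, 0], 0, 1], [[-0.05, 0, 0], 0, 1], [[-0.2, 0, 0], 0, 1], [[-0.3, 0, 0], 0, 1], [[-0.5, 0, 0], 0, 1], [[0, 0, -0.5], 0, 1], [[0, 0, -1], 0, 1], [[0, 0, -1], 0, 1], [[0, 0, -1], 0, 1], [[0, 0, -1], 0, 1], [[0, 0, -1], 0, 0.4], [[0, 0, 0], 0, 0.4]]}}

```text
t: 10.2
ee_pos: [538.5, -133.6, 226.1]
orientation: [2.28, 2.15, 0.007]
ft_force: [2.2, -1.1, 0.3]
width: 10.4
grasp_force: 0.0
```

Emit:
{"api": "move_arm", "payload": {"steps": [[[0.7, -0.2, 0], 0, 0.4], [[1, -0.3, 0], 0, 0.4], [[1, -0.3, 0], 0, 0.4], [[1, -0.3, 0], 0, 0.4], [[1, -0.3, 0], 0, 0.4], [[1, -0.3, 0], 0, 0.4], [[1, -0.3, 0], 0, 0.4], [[1, -0.3, 0], 0, 0.4], [[1, -0.3, 0], 0, 0.4], [[1, -0.3, 0], 0, 0.4], [[1, -0.3, 0], 0, 0.4], [[1, -0.3, 0], 0, 0.4], [[1, -0.3, 0], 0, 0.4], [[1, -0.3, 0], 0, 0.4], [[1, -0.3, 0], 0, 0.4], [[1, -0.3, 0], 0, 0.4], [[1, -0.3, 0], 0, 0.4], [[1, -0.2, 0], 0, 0.4], [[0, 0, 0], -1, 0.4], [[0, 0, 0], -1, 0.4]]}}

```text
t: 11.87
ee_pos: [431.2, 317.9, 220.3]
orientation: [-2.081, -2.353, -0.0]
ft_force: [0.7, -0.0, -0.6]
width: 52.5
grasp_force: 0.0
```

Emit:
{"api": "move_arm", "payload": {"steps": [[[0, 0, 0], -1, 0.4], [[0, 0, 0], -0.8, 0.4], [[0, 0, 0], 0, 0.4], [[0, 0, 0], 0, 0.4]]}}

```text
t: 12.2
ee_pos: [431.6, 316.6, 220.3]
orientation: [-1.901, -2.501, 0.0]
ft_force: [1.4, 0.1, 0.1]
width: 52.6
grasp_force: 0.0
```

Run:
```python
from h import *
d=snap('top');e=snap('side')
z=lambda i,x,y,w,h,k:cv2.resize(cv2.cvtColor(i[y:y+h,x:x+w],cv2.COLOR_RGB2BGR),None,fx=k,fy=k,interpolation=cv2.INTER_CUBIC)
o=np.zeros((600,800,3),np.uint8); o[:352,:740]=z(d['image'],185,145,185,88,4);o[352:,:640]=z(e['image'],180,240,160,62,4);cv2.imwrite('pics/z4.png',o)
```

```text
(no output)
```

View pics/z4.png

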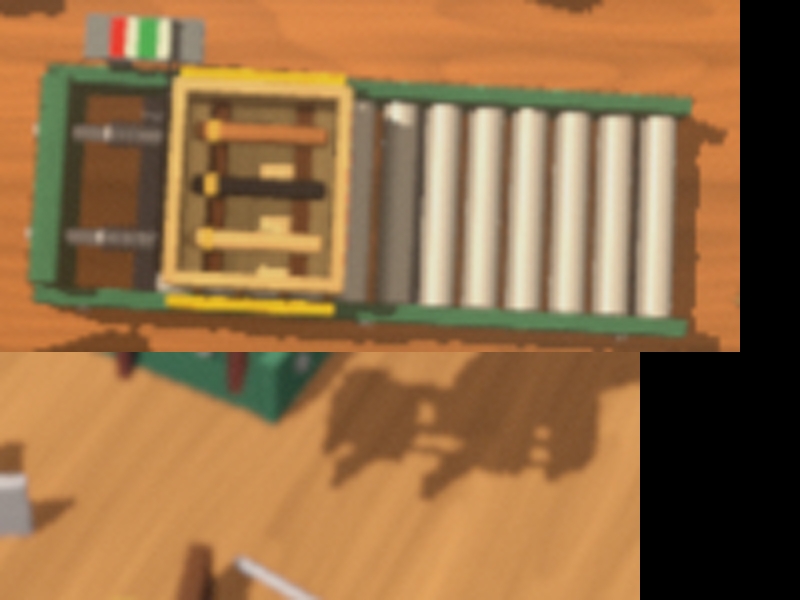

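Emit:
{"api": "move_arm", "payload": {"steps": [[[0, 0, 0.6], 0, 0.4], [[0, 0, 1], 0, 0.4], [[0, 0, 1], 0, 0.4], [[0, 0, 1], 0, 0.4], [[0, 0, 1], 0, 0.4], [[0, 0, 1], 0, 0.4], [[0, 0, 1], 0, 0.4], [[0, 0, 0.8], 0, 0.4], [[0, 0, 0.5], 0, 0.4], [[0, 0, 0.4], 0, 0.4], [[0, 0, 0], 0, 0.4]]}}

```text
t: 13.22
ee_pos: [430.9, 316.3, 11.2]
orientation: [-1.898, -2.503, 0.004]
ft_force: [-0.7, -0.2, -0.3]
width: 52.4
grasp_force: 0.0
```

Run:
```python
from h import *
d=snap('top','t5.png');e=snap('side','s5.png')
P=[at_z(d,x/4+185-.375,y/4+145-.375,125)[:2] for x,y in[(172,78),(353,86),(344,292),(163,284)]]
print(np.round(P,1).tolist(),np.mean(P,0)); a=P[0]+P[3]-P[1]-P[2]; b=P[0]+P[1]-P[2]-P[3]
print(np.arctan2(-a[0],a[1]),np.arctan2(b[1],b[0]),np.linalg.norm(a)/2,np.linalg.norm(b)/2)
z=lambda i,x,y,w,h,k:cv2.resize(cv2.cvtColor(i[y:y+h,x:x+w],cv2.COLOR_RGB2BGR),None,fx=k,fy=k,interpolation=cv2.INTER_CUBIC)
cv2.imwrite('pics/z5.png',z(e['image'],180,270,100,60,7))
```

```text
[[619.9, 34.9], [613.1, -96.6], [463.7, -88.5], [470.3, 41.2]] [541.73683725 -27.26235721]
-0.05113165415760097 -0.048169665178820556 130.8113226130863 149.70859219288494
```

View pics/z5.png

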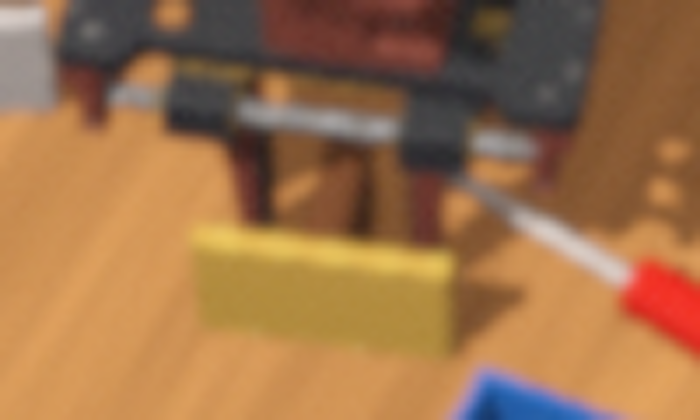

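Emit:
{"api": "move_arm", "payload": {"steps": [[[0, 0, 0], 0, 1], [[0, 0, 0], 0, 1], [[0, 0, 0], 0, 1], [[0, 0, 0], 0, 1], [[0, 0, 0], 0, 1], [[0, 0, 0], 0, 1]]}}

```text
t: 13.82
ee_pos: [431.6, 317.0, 13.0]
orientation: [1.897, 2.504, 0.001]
ft_force: [0.4, 0.1, 0.5]
width: 16.0
grasp_force: 1.3
```

Run:
```python
from fit import *
o=ctrl.get_obs(); print(o['width'],o['grasp_force'],o['ee_pos'],2*np.arctan2(o['orientation'][1],o['orientation'][0]))
S=snap('side'); ms=yellow(S,(225,311),25); box=((-45,45),(30,38),(0,50))
f=lambda p:-iou(S,box,(p[0],p[1],p[2]/100),ms)
x0=np.array([433,316,28.]); r=minimize(f,x0,method='Nelder-Mead',options=dict(initial_simplex=np.array([[0,0,0],[6,0,0],[0,6,0],[0,0,8]])+x0)); print(r.x,r.fun)
```

```text
16.048893304931447 1.2982420530170202 [431.64125216 316.95401736  12.95276045] 1.8446238754907713
[435.08788245 315.36528915  30.08084207] -0.9192975172821567
```

Emit:
{"api": "move_arm", "payload": {"steps": [[[0, 0, 0], 0, 1], [[0, 0, 0], 0, 1], [[0, 0, 0], 0, 1], [[0, 0, -0.3], 0, 1], [[0, 0, -0.6], 0, 1], [[0, 0, -0.8], 0, 1], [[0, 0, -0.8], 0, 1], [[0, 0, -0.8], 0, 1], [[0, 0, -0.8], 0, 1], [[0, 0, -0.8], 0, 1], [[0, 0, -0.8], 0, 1], [[0, 0, -0.8], 0, 1], [[0, 0, -0.8], 0, 1], [[0, 0, -0.6], 0, 1], [[0, 0, -0.4], 0, 1], [[0, 0, 0], 0, 1], [[0, 0, 0], 0, 1]]}}

```text
t: 15.28
ee_pos: [431.4, 316.8, 220.2]
orientation: [1.897, 2.504, 0.0]
ft_force: [-0.5, 0.1, -0.7]
width: 15.8
grasp_force: 30.0
```

Emit:
{"api": "move_arm", "payload": {"steps": [[[-0.4, 0, 0], 0, 1], [[-0.8, 0, 0], 0, 1], [[-1, -0.1, 0], 0, 1], [[-1, -0.1, 0], 0, 1], [[-1, -0.1, 0], 0, 1], [[-1, -0.1, 0], 0, 1], [[-1, -0.1, 0], 0, 1], [[-1, -0.1, 0], 0, 1], [[-1, -0.1, 0], 0, 1], [[-1, -0.1, 0], 0, 1], [[-1, -0.1, 0], 0, 1], [[-1, -0.1, 0], 0, 1], [[-1, -0.1, 0], 0, 1], [[-1, -0.1, 0], 0, 1], [[-1, 0, 0], 0, 1], [[-1, 0, 0], 0, 1], [[-1, 0, 0], 0, 1], [[-1, 0, 0], 0, 1], [[-1, 0, 0], 0, 1], [[-1, 0, 0], 0, 1]]}}

```text
t: 16.95
ee_pos: [531.4, -155.0, 218.6]
orientation: [-1.896, -2.502, 0.002]
ft_force: [0.5, -1.3, -1.6]
width: 15.9
grasp_force: 30.0
```

Emit:
{"api": "move_arm", "payload": {"steps": [[[-0.3, 0, 0], 0, 1], [[0, 0, 0], 1, 1], [[0, 0, 0], 1, 1], [[0, 0, 0], 1, 1], [[0, 0, 0], 0.7, 1], [[0, 0, 0], 0, 1], [[0, 0, 0], 0, 1]]}}

```text
t: 17.53
ee_pos: [533.7, -160.3, 219.3]
orientation: [-2.272, -2.167, 0.001]
ft_force: [0.1, -0.0, -1.6]
width: 15.7
grasp_force: 30.0
```

Emit:
{"api": "move_arm", "payload": {"steps": [[[0, 0.05, 0.5], 0, 1], [[0, 0, 0.8], 0, 1], [[0, 0, 0.8], 0, 1], [[0, 0, 0.8], 0, 1], [[0, 0, 0.8], 0, 1], [[0, 0, 0.8], 0, 1], [[0, 0, 0.7], 0, 1], [[0, 0, 0.4], 0, 1], [[0, 0, 0.2], 0, 1], [[0, 0, 0], 0, 1], [[0, 0, 0], 0, 1]]}}

```text
t: 18.45
ee_pos: [536.0, -160.7, 75.3]
orientation: [2.275, 2.167, 0.0]
ft_force: [-0.3, -0.2, -2.1]
width: 16.0
grasp_force: 30.0
```

Run:
```python
from h import *
o=ctrl.get_obs(); print(o['ee_pos'],2*np.arctan2(o['orientation'][1],o['orientation'][0])-np.pi/2)
d=snap('top','t6.png');e=snap('side','s6.png')
z=lambda i,x,y,w,h,k:cv2.resize(cv2.cvtColor(i[y:y+h,x:x+w],cv2.COLOR_RGB2BGR),None,fx=k,fy=k,interpolation=cv2.INTER_CUBIC)
o=np.zeros((600,800,3),np.uint8); o[:300,:800]=z(d['image'],185,150,160,60,5);o[300:,:800]=z(e['image'],200,135,160,60,5);cv2.imwrite('pics/z6.png',o)
```

```text
[ 535.9945365  -160.70270693   75.33990291] -0.04866525149877665
```

View pics/z6.png

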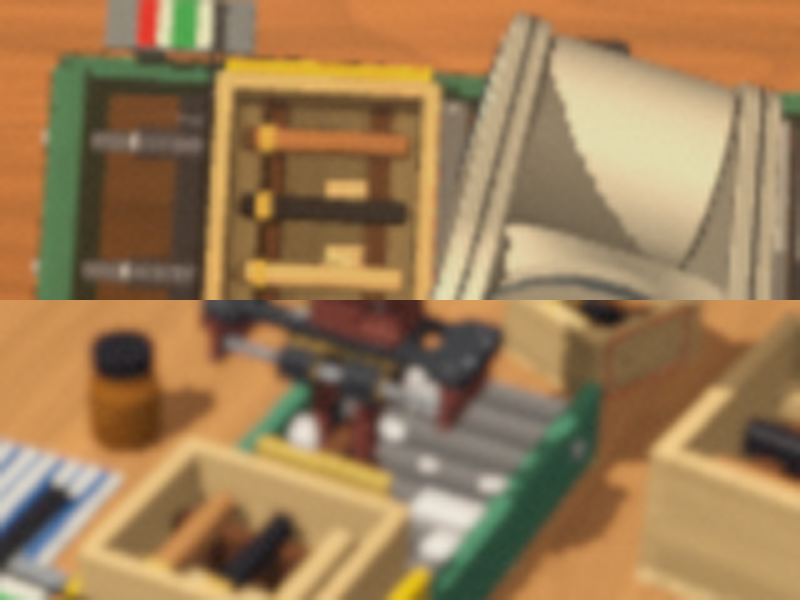

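Run:
```python
from h import *
e=snap('side')
c,s=np.cos(-.0487),np.sin(-.0487)
for n,L in(('plate top',[(-45,38,50),(45,38,50),(45,30,50),(-45,30,50)]),('grip',[(0,-24,50),(0,30,50)])):
    for x,y,z in L:
        q=proj(e,(536+c*x-s*y,-160.7+s*x+c*y,62+z)); print(n,(x,y,z),np.round(q,1),np.round((q-[200,135])*5+[0,300]))
for p in [(613,-96.6,125),(463.7,-88.5,125)]: q=proj(e,p); print(np.round((q-[200,135])*5+[0,300]))
```

```text
plate top (-45, 38, 50) [277.2 171.7] [386. 484.]
plate top (45, 38, 50) [251.  163.6] [255. 443.]
plate top (45, 30, 50) [252.3 162.3] [261. 436.]
plate top (-45, 30, 50) [278.4 170.4] [392. 477.]
grip (0, -24, 50) [273.  157.4] [365. 412.]
grip (0, 30, 50) [265.2 166.3] [326. 456.]
[190. 438.]
[411. 508.]
```

The brass bar at (258,445)–(388,485) matches where the plate's top edge should project, so the pull is held upright and square to the crate. I'll advance slowly.

Emit:
{"api": "move_arm", "payload": {"steps": [[[0.2, 0, 0], 0, 1], [[0.2, 0, 0], 0, 1], [[0.2, 0, 0], 0, 1], [[0.2, 0, 0], 0, 1], [[0.1, 0, 0], 0, 1], [[0.1, 0, 0], 0, 1], [[0.05, 0, 0], 0, 1], [[0.05, 0, 0], 0, 1], [[0.05, 0, 0], 0, 1], [[0.05, 0, 0], 0, 1], [[0.05, 0, 0], 0, 1], [[0.05, 0, 0], 0, 1], [[0.05, 0, 0], 0, 1], [[0.05, 0, 0], 0, 1], [[0.05, 0, 0], 0, 1], [[0.05, 0, 0], 0, 1], [[0, 0, 0], 0, 1], [[0, 0, 0], 0, 1], [[0, 0, 0], 0, 1]]}}

```text
t: 20.18
ee_pos: [537.6, -123.2, 75.2]
orientation: [2.275, 2.166, 0.0]
ft_force: [-0.8, -2.6, -3.1]
width: 16.1
grasp_force: 30.0
```

Emit:
{"api": "move_arm", "payload": {"steps": [[[0.05, 0, 0], 0, 1], [[0.05, 0, 0], 0, 1], [[0.05, 0, 0], 0, 1], [[0.05, 0, 0], 0, 1], [[0.05, 0, 0], 0, 1], [[0.05, 0, 0], 0, 1], [[0.05, 0, 0], 0, 1], [[0.05, 0, 0], 0, 1], [[0.05, 0, 0], 0, 1], [[0.05, 0, 0], 0, 1], [[0, 0, 0], 0, 1], [[0, 0, 0], 0, 1], [[0, 0, 0], 0, 1], [[0, 0, 0], 0, 1]]}}

```text
t: 21.35
ee_pos: [538.2, -111.4, 75.2]
orientation: [2.275, 2.166, -0.001]
ft_force: [-1.5, -7.0, -2.0]
width: 16.0
grasp_force: 30.0
```

Run:
```python
from h import *
o=ctrl.get_obs(); print(o['ee_pos'],o['ft_force'],o['moment'],2*np.arctan2(o['orientation'][1],o['orientation'][0])-np.pi/2)
d=snap('top','t7.png');e=snap('side','s7.png')
c,s=np.cos(-.0487),np.sin(-.0487)
for x,y,z in[(-45,38,50),(45,38,50)]:
    q=proj(e,(o['ee_pos'][0]+c*x-s*y,o['ee_pos'][1]+s*x+c*y,62+z)); print(np.round((q-[180,135])*5+[0,200]))
z=lambda i,x,y,w,h,k:cv2.resize(cv2.cvtColor(i[y:y+h,x:x+w],cv2.COLOR_RGB2BGR),None,fx=k,fy=k,interpolation=cv2.INTER_CUBIC)
o=np.zeros((600,800,3),np.uint8); o[:200,:640]=z(d['image'],190,143,80,25,8);o[200:,:800]=z(e['image'],180,135,160,80,5);cv2.imwrite('pics/z7.png',o)
```

```text
[ 538.1721964  -111.35131278   75.21391314] [-1.49150122 -7.0412798  -1.99245924] [-1.37444257  0.09190781 -0.30139144] -0.049333390073846406
[450. 428.]
[316. 385.]
```

View pics/z7.png

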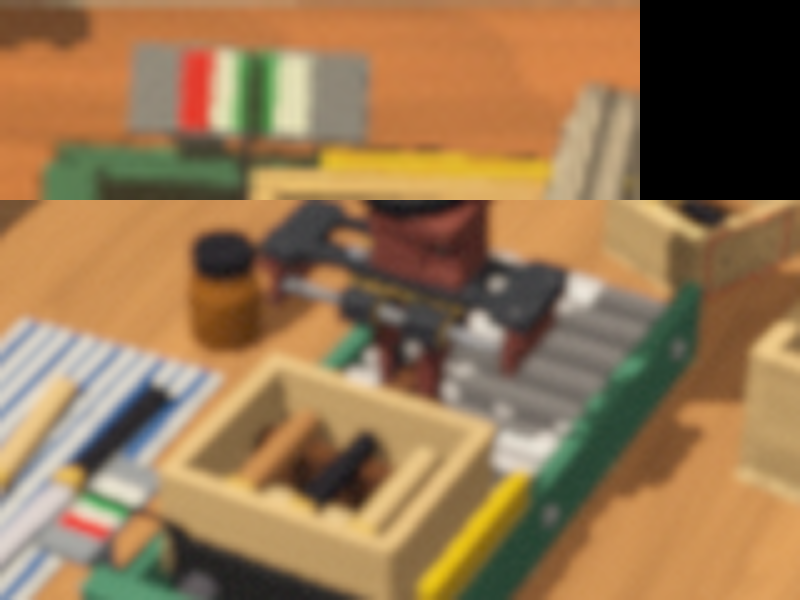

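The pointer is mid-green: a dark line at x≈256, with the green band from 235 to 278. The plate is lined up with the crate's end and the push is about 7 N.

```bash
python3 -c "
from h import *
print(ctrl.close_job())"
```

```text
the job is handed in; nothing more can be done
None
```

I rolled the crate against the stop and handed the job in at about 21 s. The arm is still holding the brass-backed pull upright on the crate's end, pressing with about 7 N, and the pointer is mid-green. The crate hides the plate, so its fit inside the red outline is calculated from the arm's position and the measured crate position (under 1 mm off centre), not seen.

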